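# Release a sharp key from the screw press and rack it

## Robot

A 7-joint arm with a two-finger parallel gripper is mounted at the origin on the work surface. World frame = base frame: x ahead of the robot, y to its left, z up, the work surface at z = 0. Lengths are in m, angles in rad, forces in N, time in s.
With the tool pointing down it reaches from about 0.425 to 0.875 m from the base axis. Payload 8.4 kg.
Tool frame: the origin (TCP) lies between the finger pads; the fingertips stand 8 mm ahead of it and the grasp point (between the pads) lies 11 mm behind it; y points along the fingers, z is the direction in which the jaws open and shut, and the axes are right-handed (so a half turn about y gives the same grasp; the last joint's range is limited). The gripper opens to 87 mm and grips with 3 to 60 N. Pads are 19 mm wide; open, the fingers measure 117 mm over their backs; the gripper's body (75 mm by 190 mm) begins 51 mm behind the grasp point.
Start: joints at [1.116, 0.333, 0.04, 1.465, -0.013, 1.343, -0.059], TCP at [0.226, -0.609, 0.231] pointing down, gripper open.
Joint ranges: [-2.58, 2.58], [-0.38, 2.09], [-1.3, 1.39], [0.25, 2.4], [-1.5, 4.64], [0.08, 2.09], [-2.65, 2.65]. Speed limits (rad/s): [2.22, 2.22, 2.79, 2.79, 3.14, 3.14, 3.14].

## Interface

Orientations are given as [roll, pitch, yaw] about the fixed x, y, z axes, in that order (R = Rz(yaw) Ry(pitch) Rx(roll)).
In Python, from cell import manip gives the robot as it stands.
- The arm moves only by the tool send_rows, never from a script. Its argument "increments" is a list that holds one entry, the list of rows, each a list of 7 numbers: the shift along the tool's x, y, z each as a share of 50 cm, from -1 to 1, then the turn, a rotation vector about the tool's x, y, z each as a share of 360 degrees, from -1 to 1, then the closure, from 0 (fully open) to 1 (shut). A call has 1 to 20 rows; each row is the pose to reach, as a shift and turn from the pose commanded when the call began, along the tool's axes at that moment, turning the shorter way round; what a row does not reach only later rows make up. A row lasts 1/10 s, in which the tool goes at most 50 mm and 8.59 degrees, less where a joint would pass 70% of its speed; a pose out of reach is approached as far as the arm can. A call with a number of a shift or a turn outside -1 to 1 is refused whole. A call with a gripper value outside its range is refused whole. The fingers move at their own pace and stop on an object; the grip force is fixed at half the most. Time passes only in rows, so rows that repeat a pose let the fingers close. It gives the time, the measured TCP pose, the force and the opening at its end, in the units of the state.
- manip.state(): the state, without advancing time (a new reading comes with each control period).
- manip.get_image(name): name is "side" or "top" or "wrist"; returns (picture, depth): 400x640x3 uint8, red, green, blue; 400x640 float32, m along the optical axis (not along the pixel's ray), 0 where there is no reading.
- manip.camera_params(name): a dict with "fx", "fy", "cx", "cy" (pixels), "rvec" (rotation vector, rad) and "tvec" (3), from world to camera coordinates, as OpenCV has them. Camera axes: x right, y down, z forward; pixel columns grow to the right and rows downward; lengths in m; the calibration is good to about 2 mm. A picture is of the moment at which its call begins: read the wrist's pose just before it. camera_params takes no time and is no camera call; for the wrist camera it gives the pose at the moment of the call.
- manip.hand_in(): hands the job in, once; it reports no verdict.
Trained networks look in the newest picture that a camera, given by its name, has taken for a name from the list of things; names that differ only in an ending like _2 or _b are one class to them, and where a whole thing is asked for, a point or a joint stands for the part that bears it (a point fixed in the world has none). Each returns a list of dicts, best first, with "p" (0 to 1); they miss things now and then, are a little off and sometimes report something else, mostly with a low value. They report only what shows in the picture. A call takes as long as a camera call.
- manip.search_frame(camera, name): "bbox" ([centre column, centre row, width, height] in pixels, round what is visible of it).
- manip.regions_of(camera, name): "region" (400x640 bool, what is visible of it) and "bbox" ([centre column, centre row, width, height] in pixels, round what is visible of it).
The state is a dict: "clock": time; "joint_pos": joint angles; "dq": joint speeds; "joint_efforts": joint torques, N m; "position": TCP position; "ee_rot": TCP orientation; "wrist_force": force on the tool from outside, world axes, zero at the start; "moment": the same for the moment, N m; "opening": finger opening in m.
Only numpy, scipy, OpenCV 4.12 (cv2) and the standard library are available. Lean on these libraries where they do the work, as an engineer would, in place of code of your own. Each camera call takes 0.05 s, during which the arm holds its last target.

## Task

The glue under this ebony sharp has set: wind the press's T-handle anticlockwise, about three half turns, until the screw is fully up against its stop. Only then draw the key out of the press and lay it gently across both rails of the key tray, sharp upward, in line with the tray and alongside the key already there without touching it, neither end overhanging. Leave the finished key, the wippen, the loupe and the mallet where they are.

Things in the scene. Friction and masses are not known exactly. Their poses are not given: they have to be found in the camera images.
- tbar (a joint): angle of the press screw's T-handle (rad). Grows anticlockwise seen from above, which raises the screw 8 mm a turn. It starts between -0.5 and 0.5; the upper stop is at 9.4, about three half turns on. The handle stays where it is left; turning takes about 0.1 N m.
- tbar_mid (a point): middle of the T-handle, on the vertical screw axis, at the bar's centre line (183 mm above the bench at the start; rises with the screw). Its x axis lies along the bar and turns with it. Steel bar 10 mm thick, an 18 mm ball on each end (centres 66 mm from the middle); hub 25 mm across, its top 9 mm above the bar's centre line. 32 mm free below the bar.
- press_axis (a point): on the screw axis of the fixed iron C-frame press, 33 mm above the bench, level with the blocks the key lies on. x points from the open front to the column behind, y along the key to the key's free end, z up. Overarm 36 mm wide (y), underside 95 mm above the bench, nose 21 mm in front of the axis; column 66 to 106 mm behind it.
- press_bed (a point): centre of the key's place on the press, 120 mm along press y from the screw axis, level with the key's underside (axes as press_axis). The key lies on two 20 mm wide blocks, 15 mm above a 60 mm wide beam; between them it is free for 170 mm. The sprung brass foot (26 mm across) bears on the sharp with about 8 N, leaves it after half a turn and ends 10 mm above it.
- key_mid (a point): the key in the press: centre of its spruce stick, 320 mm long (x), 13 mm wide (y), 22 mm high (z up); 85 g. A black ebony sharp (95 mm long, 12 mm high) tops the -x end; a button 5 mm high tops x = 32 to 78 mm, a brass screw 9 mm high the +x end. It starts over press_bed, its +x towards press +y, the sharp under the foot.
- tray_rails (a point): centre of the fixed key tray at the height of its rails' tops, 22 mm above the bench. x along the tray: 366 mm (x) by 150 mm (y), floor 6 mm, edge lip 12 mm above the bench. Two rails 20 mm wide cross it at x = +100 and -100 mm; keys lie along x over both. The free place is about y = +28 mm.
- done_key_mid (a point): a finished key of the same shape, already on the rails on the tray's -y side (y about -48 mm): centre of its stick, axes as for the other key.
- wippen_mid (a point): bystander: dark walnut wippen lying on its side, about 115 by 70 mm, 13 mm high; middle of its beam.
- loupe_mid (a point): bystander: nickel-plated loupe, 33 mm diameter, 28 mm high; its centre.
- mallet_head (a point): bystander: boxwood mallet lying down; centre of its round head (40 mm diameter, 85 mm long along y), handle 200 mm along -x.

How it is judged:
By the outcome, as a careful person would: the job done as asked, in the order asked, and still so for the second after the job is handed in, with the robot touching nothing.
It also fails if it takes over 72 s, if anything falls off the work surface, if the arm or the gripper's body presses on something with over 40 N, if the wrist force passes 120 N, or if a joint passes its speed limit or range.

## Working session

There is one attempt and no reset: what is moved stays moved. The work goes in short steps, Python scripts to look and compute and a tool call to move; the robot and the scene stay as the last step left them, time stands still between calls to the robot, and variables do not carry over. Pictures are saved under pics/ and viewed, and the job is handed in when it is done.

Besides the shell and the picture viewer there is one more tool, called in YAML: its name, and indented under it one key for each argument. send_rows: Moves the arm, as the interface text tells. Shift numbers are shares of 50 cm and turn numbers shares of 360 degrees, none past 1 either way. Its arguments: {"type":"object","properties":{"increments":{"type":"array","items":{"type":"array","items":{"type":"array","items":{"type":"number"}}}}},"required":["increments"]}

```bash
ls; mkdir -p pics; python3 - <<'E'
from cell import manip
import cv2,numpy as np
s=manip.state()
for k in s: print(k,np.round(s[k],3))
for n in ["side","top","wrist"]:
    im,d=manip.get_image(n); cv2.imwrite(f"pics/{n}0.png",im[:,:,::-1]); np.save(f"pics/{n}0.npy",d)
    print(n,{k:np.round(v,3).tolist() for k,v in manip.camera_params(n).items()})
E
```

```text
pics
clock 0.0
joint_pos [ 1.116  0.334  0.04   1.466 -0.013  1.343 -0.059]
dq [ 0.     0.001  0.001 -0.001 -0.001 -0.001 -0.001]
joint_efforts [ 1.0000e-03 -6.5636e+01  1.3360e+00 -4.0380e+01 -5.9000e-02  4.5000e-02
  0.0000e+00]
position [ 0.226 -0.609  0.23 ]
ee_rot [-1.572 -0.    -2.786]
wrist_force [-0.011 -0.16   0.465]
moment [-0.041 -0.002 -0.016]
opening 0.087
side {'fx': 442.836, 'fy': 442.836, 'cx': 324.704, 'cy': 206.059, 'rvec': [2.216, -0.268, 0.12], 'tvec': [-0.634, 0.153, 1.176]}
top {'fx': 464.915, 'fy': 464.915, 'cx': 332.585, 'cy': 204.814, 'rvec': [2.155, -2.129, 0.158], 'tvec': [-0.086, 0.652, 1.3]}
wrist {'fx': 321.31, 'fy': 321.31, 'cx': 323.649, 'cy': 197.272, 'rvec': [-2.395, 1.666, 0.221], 'tvec': [-0.649, -0.031, 0.39]}
```

View pics/side0.png

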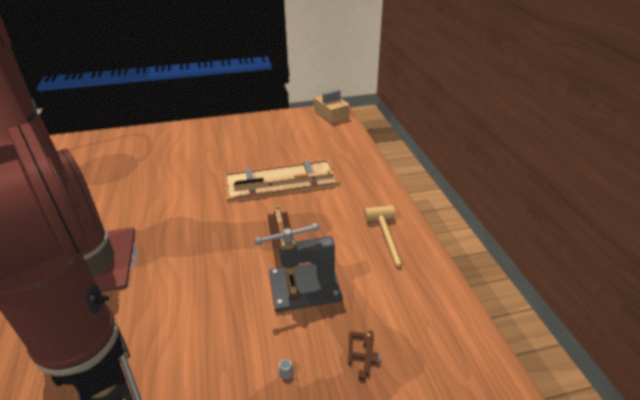

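View pics/top0.png

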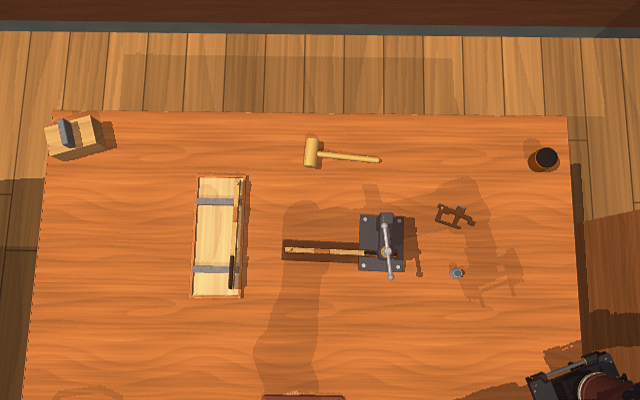

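View pics/wrist0.png

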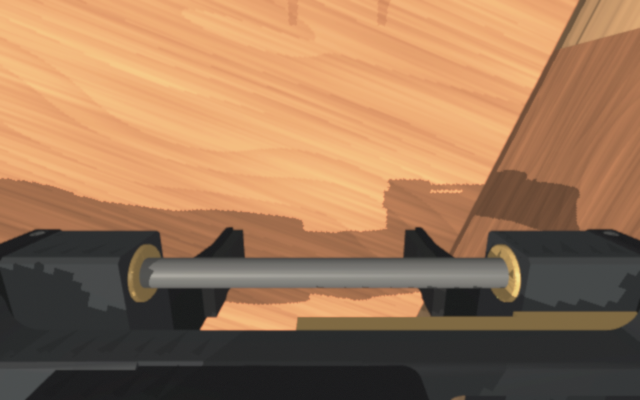

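The top view shows the press (screw at about col 388, row 252), the key running left from it to col 285, and the tray at cols 192-245, rows 175-297 with the finished key on its right side. The mallet, wippen and loupe sit apart from these. Next I'll measure everything with depth.

```bash
cat > h.py <<'E'
import numpy as np,cv2
from cell import manip
from scipy.spatial.transform import Rotation as Ro
def P(n):
    p=manip.camera_params(n);R=cv2.Rodrigues(np.array(p['rvec'],float))[0];return p,R,np.array(p['tvec'],float)
def cloud(n,d):
    p,R,t=P(n);v,u=np.mgrid[:400,:640]
    c=np.dstack([(u-p['cx'])/p['fx']*d,(v-p['cy'])/p['fy']*d,d])
    w=(c-t)@R
    w[d==0]=np.nan
    return w
def proj(n,X):
    p,R,t=P(n);c=np.atleast_2d(X)@R.T+t
    return np.c_[c[:,0]/c[:,2]*p['fx']+p['cx'],c[:,1]/c[:,2]*p['fy']+p['cy']]
E
python3 - <<'E'
from h import *
for n in ["top","side"]:
    im,d=manip.get_image(n);w=cloud(n,d)
    for nm in ["tbar","key_mid","done_key_mid","loupe_mid","wippen_mid","mallet_head","press_axis","tray_rails"]:
        try: r=manip.regions_of(n,nm)
        except Exception as e: print(nm,e);continue
        for q in r[:2]:
            m=q['region']; pts=w[m];pts=pts[~np.isnan(pts[:,0])]
            if len(pts)==0: continue
            print(n,nm,round(q['p'],2),np.round(q['bbox']),m.sum(),"med",np.round(np.median(pts,0),3),"min",np.round(np.percentile(pts,3,0),3),"max",np.round(np.percentile(pts,97,0),3))
    if n=="top":
        np.save("top_w.npy",w)
        c=im[160:310,180:430]; cv2.imwrite("pics/topc.png",cv2.resize(c,None,fx=3.2,fy=3.2,interpolation=cv2.INTER_CUBIC)[:,:,::-1])
    else: cv2.imwrite("pics/sidec.png",cv2.resize(im[150:320,210:410],None,fx=3.5,fy=3.5,interpolation=cv2.INTER_CUBIC)[:,:,::-1])
E
```

```text
top tbar 0.77 [388. 251.  12.  62.] 336 med [ 0.513 -0.221  0.188] min [ 0.446 -0.252  0.002] max [ 0.583 -0.209  0.195]
top tbar 0.2 [339. 253. 110.   8.] 379 med [ 0.519 -0.086  0.057] min [ 0.511 -0.196  0.048] max [0.526 0.047 0.068]
top key_mid 0.71 [342. 252. 113.  10.] 403 med [ 0.519 -0.082  0.057] min [ 0.511 -0.194  0.049] max [0.526 0.044 0.068]
top done_key_mid 0.64 [234. 235.  13. 109.] 748 med [0.551 0.204 0.045] min [0.42  0.198 0.006] max [0.716 0.224 0.058]
top loupe_mid 0.61 [455. 272.  14.  11.] 119 med [ 0.464 -0.435  0.024] min [ 0.45  -0.452 -0.002] max [ 0.479 -0.424  0.033]
top wippen_mid 0.78 [452. 218.  35.  20.] 453 med [ 0.634 -0.439  0.012] min [ 0.599 -0.489 -0.001] max [ 0.661 -0.388  0.018]
top mallet_head 0.9 [340. 151.  77.  33.] 802 med [ 0.806 -0.038  0.025] min [ 0.775 -0.202 -0.   ] max [0.851 0.006 0.043]
top mallet_head 0.24 [388. 251.  13.  60.] 302 med [ 0.513 -0.219  0.188] min [ 0.446 -0.232  0.15 ] max [ 0.583 -0.208  0.195]
top press_axis 0.89 [343. 248. 124.  70.] 3439 med [ 0.535 -0.197  0.02 ] min [ 0.468 -0.279  0.013] max [0.618 0.04
[... 788 characters left out ...]
d [ 0.632 -0.445  0.011] min [ 0.6   -0.494  0.003] max [ 0.658 -0.391  0.015]
side wippen_mid 0.46 [299. 263.  90.  99.] 5134 med [ 0.54  -0.236  0.019] min [ 0.467 -0.286  0.002] max [0.617 0.021 0.187]
side mallet_head 0.72 [281. 181. 115.  45.] 2247 med [0.554 0.274 0.006] min [0.387 0.184 0.001] max [0.737 0.332 0.021]
side mallet_head 0.59 [382. 234.  34.  58.] 667 med [ 0.802 -0.032  0.023] min [ 0.771 -0.212  0.008] max [ 0.846 -0.006  0.04 ]
side press_axis 0.57 [299. 264.  87. 100.] 4894 med [ 0.54  -0.237  0.02 ] min [ 0.469 -0.286  0.01 ] max [0.615 0.015 0.187]
side tray_rails 0.76 [283. 179. 117.  44.] 2276 med [0.556 0.275 0.006] min [0.387 0.184 0.   ] max [0.737 0.334 0.022]
```

View pics/topc.png

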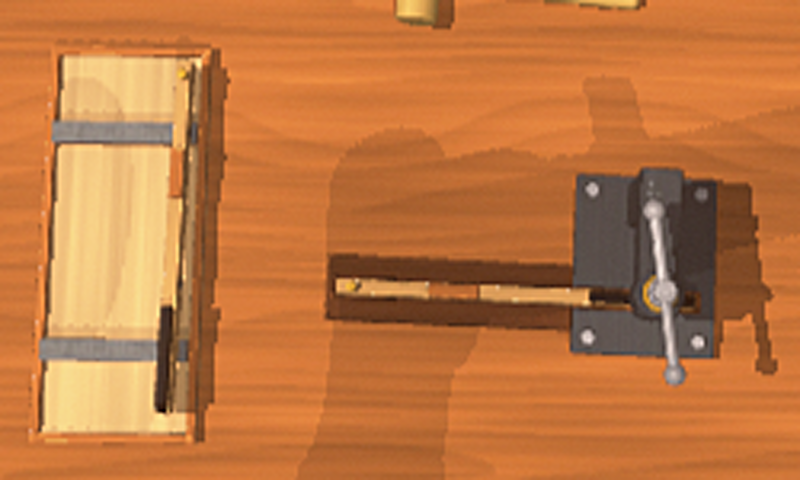

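View pics/sidec.png

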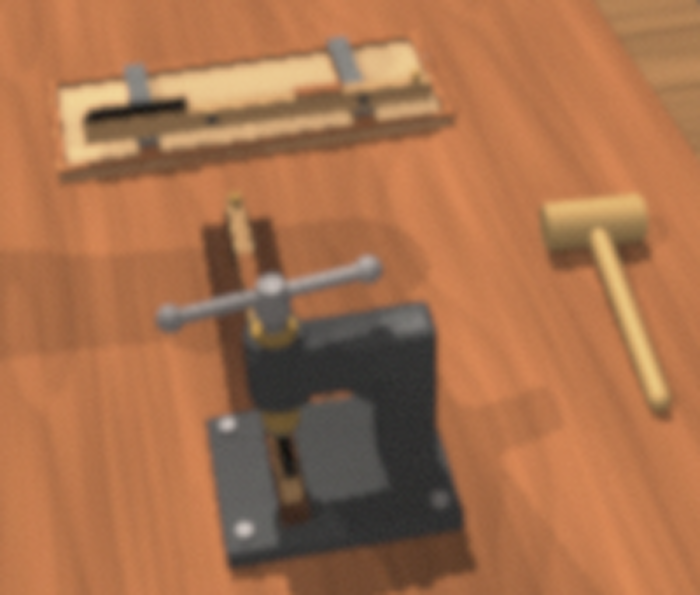

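```bash
cat > meas.py <<'E'
from h import *
def fitbar(n):
    im,d=manip.get_image(n);w=cloud(n,d)
    m=(w[...,2]>0.165)&(w[...,2]<0.215)&(abs(w[...,0]-.515)<.1)&(abs(w[...,1]+.22)<.1)
    if n=="wrist": pass
    v,u=np.nonzero(m); p,R,t=P(n)
    ray=np.c_[(u-p['cx'])/p['fx'],(v-p['cy'])/p['fy'],np.ones(len(u))]@R; C=-t@R
    z=np.median(w[m][:,2]);
    X=(C+ray*((0.185-C[2])/ray[:,2])[:,None])[:,:2]
    c=X.mean(0);U,S,V=np.linalg.svd(X-c);a=V[0];s=(X-c)@a
    a=a*np.sign(a[0]);s=(X-c)@a
    print(n,"bar n",len(X),"z",z,"ends mid",c+a*(s.min()+s.max())/2,"len",np.ptp(s),"ang",np.arctan2(a[1],a[0]))
def line(w,m,nm):
    X=w[m][:,:2];c=np.median(X,0);
    for _ in range(3):
        X0=X-X.mean(0);a=np.linalg.svd(X0,full_matrices=False)[2][0];r=X0@np.array([-a[1],a[0]])
        X=X[abs(r-np.median(r))<.008]
    s=(X-X.mean(0))@a; c=X.mean(0)+a*(s.min()+s.max())/2
    print(nm,len(X),"mid",np.round(c,4),"mean",np.round(X.mean(0),4),"len",np.round(np.ptp(s),4),"ang",np.round(np.arctan2(a[1],a[0]),4))
E
python3 - <<'E'
from meas import *
for n in ["top","side"]:
    fitbar(n)
    im,d=manip.get_image(n);w=cloud(n,d)
    line(w,(w[...,2]>.045)&(w[...,2]<.075)&(abs(w[...,0]-.518)<.025)&(w[...,1]>-.16)&(w[...,1]<.07),"key(visible) "+n)
    line(w,(w[...,2]>.034)&(w[...,2]<.065)&(abs(w[...,1]-.21)<.03)&(w[...,0]>.35)&(w[...,0]<.8),"done "+n)
    # tray footprint: wood higher than 4mm
    m=(w[...,2]>.003)&(w[...,2]<.03)&(w[...,1]>.17)&(w[...,1]<.36)&(w[...,0]>.35)&(w[...,0]<.78)
    print("tray",cv2.minAreaRect(w[m][:,:2].astype(np.float32)*1000))
    # rails
    m2=m&(w[...,2]>.018)&(im.max(2).astype(int)-im.min(2)<40)&(w[...,1]>.235)
    for lo,hi in((.4,.52),(.6,.7)):
        k=m2&(w[...,0]>lo)&(w[...,0]<hi); print("rail",k.sum(), np.round(w[k].mean(0),4), cv2.minAreaRect(w[k][:,:2].astype(np.float32)*1000) if k.sum()>5 else'')
E
```

```text
top bar n 290 z 0.18876517976820434 ends mid [ 0.51573948 -0.21943566] len 0.14720455896716306 ang 0.11809364530347997
key(visible) top 364 mid [ 0.52   -0.0507] mean [ 0.5201 -0.0506] len 0.2142 ang -1.6031
done top 574 mid [0.5693 0.205 ] mean [0.5641 0.2051] len 0.3163 ang 3.1256
tray ((565.0748901367188, 264.9525451660156), (429.5754699707031, 189.71018981933594), 0.017420975491404533)
rail 189 [0.464  0.2811 0.0228] ((464.0158996582031, 281.7315979003906), (17.281578063964844, 92.14866638183594), 0.6366408467292786)
rail 183 [0.6635 0.2809 0.0227] ((664.18603515625, 281.181396484375), (92.26736450195312, 18.937820434570312), 89.70529174804688)
side bar n 418 z 0.18578191687645274 ends mid [ 0.5138146 -0.2246458] len 0.14951030399399898 ang 0.12919725191491796
key(visible) side 137 mid [ 0.5182 -0.0191] mean [ 0.5185 -0.0103] len 0.1556 ang -1.6108
done side 513 mid [0.5661 0.2014] mean [0.5488 0.2017] len 0.3182 ang 3.1249
tray ((567.0859375, 264.38983154296875), (184.6431427001953, 425.2231140136719), 88.98673248291016)
rail 54 [0.4633 0.2935 0.0219] ((463.49835205078125, 295.3946228027344), (64.42855072021484, 17.72817611694336), 89.4259033203125)
rail 63 [0.6622 0.2876 0.0213] ((662.1351928710938, 285.7442321777344), (76.61084747314453, 19.151220321655273), 87.68419647216797)
```

```bash
cat >> h.py <<'E'
def inc(pos,zdir):
    """target TCP pos, tool pointing down, tool z along angle zdir (world)"""
    s=manip.state();R0=Ro.from_euler('xyz',s['ee_rot']);Rt=Ro.from_euler('xyz',[-np.pi/2,0,zdir-np.pi/2])
    sh=R0.inv().apply(np.array(pos)-s['position'])/.5; rv=(R0.inv()*Rt).as_rotvec()/(2*np.pi)
    print("t",round(s['clock'],2),"pos",np.round(s['position'],4),"zdir",round(s['ee_rot'][2]+np.pi/2,3),"q7",round(s['joint_pos'][6],3),"F",np.round(s['wrist_force'],1),"M",np.round(s['moment'],2),"op",round(s['opening'],4))
    print("inc",np.round(sh,4).tolist(),np.round(rv,4).tolist(), "dist",np.linalg.norm(sh)*.5)
E
python3 -c "
from h import *
inc([.515,-.222,.31],.123-np.pi/2)"
```

```text
t 1.25 pos [ 0.2264 -0.6093  0.2305] zdir -1.215 q7 -0.058 F [ 0.1 -0.2  1.3] M [-0.01 -0.02  0.01] op 0.0868
inc [-0.8108, -0.1589, -0.525] [0.0, 0.037, 0.0] dist 0.489472678383534
```

send_rows:
  increments:
    - [[-0.1, -0.05, -0.06, 0, 0.004, 0, 0], [-0.18, -0.1, -0.11, 0, 0.008, 0, 0], [-0.26, -0.16, -0.17, 0, 0.012, 0, 0], [-0.34, -0.159, -0.22, 0, 0.016, 0, 0], [-0.42, -0.159, -0.27, 0, 0.02, 0, 0], [-0.5, -0.159, -0.32, 0, 0.024, 0, 0], [-0.58, -0.159, -0.375, 0, 0.028, 0, 0], [-0.66, -0.159, -0.43, 0, 0.032, 0, 0], [-0.74, -0.159, -0.48, 0, 0.037, 0, 0], [-0.79, -0.159, -0.51, 0, 0.037, 0, 0], [-0.81, -0.159, -0.525, 0, 0.037, 0, 0], [-0.81, -0.159, -0.525, 0, 0.037, 0, 0], [-0.81, -0.159, -0.525, 0, 0.037, 0, 0]]

```text
clock: 2.55
position: [0.5138, -0.2236, 0.31]
ee_rot: [-1.57, -0.001, -3.02]
wrist_force: [-0.7, -1.2, 0.3]
opening: 0.087
```

```bash
python3 - <<'E'
from h import *
inc([.515,-.222,.31],.123-np.pi/2)
p=manip.camera_params("wrist"); im,d=manip.get_image("wrist");w=cloud("wrist",d)
print(P("wrist")[1],-P("wrist")[2]@P("wrist")[1])
pp=proj("wrist",[[.515,-.222,.185]])
for r in manip.search_frame("wrist","tbar")[:2]: print(r)
im=im.copy();cv2.circle(im,tuple(int(x) for x in pp[0]),4,(255,0,0),1)
cv2.imwrite("pics/w1.png",im[:,:,::-1])
m=(w[...,2]>0.17)&(w[...,2]<0.205)&(abs(w[...,0]-.515)<.1)&(abs(w[...,1]+.22)<.1)
print(m.sum(),w[m].mean(0),w[m].min(0),w[m].max(0))
E
```

```text
t 2.55 pos [ 0.5138 -0.2236  0.31  ] zdir -1.449 q7 -1.149 F [-0.7 -1.2  0.3] M [-0.05  0.04  0.03] op 0.087
inc [-0.0027, 0.0, -0.003] [-0.0001, -0.0002, 0.0001] dist 0.0020138532033990024
[[ 0.11992986 -0.99278135  0.00142452]
 [-0.9584912  -0.11541344  0.26071891]
 [-0.25867246 -0.03263337 -0.9654137 ]] [ 0.58418341 -0.21465275  0.46443194]
{'bbox': [320.6, 179.7, 25.2, 157.0], 'p': 0.86}
2134 [ 0.52477976 -0.21903479  0.18798629] [ 0.44955152 -0.236042    0.17060661] [ 0.58925946 -0.2036637   0.19471008]
```

View pics/w1.png

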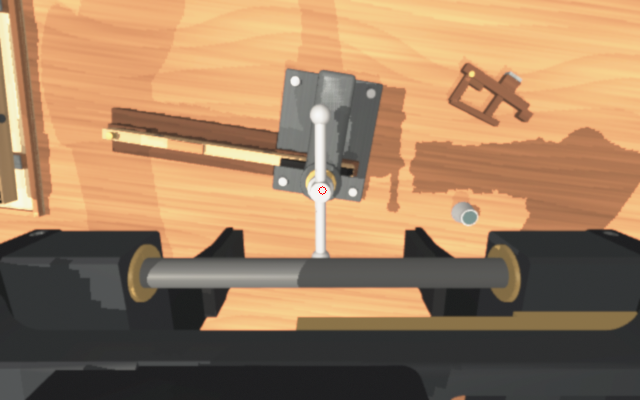

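The wrist view shows the bar upright at col 320 and the hub at about (321,188). My projected point is at (322,190), so they agree within about 1 mm. Descending to straddle the hub.

send_rows:
  increments:
    - [[-0.0025, 0.09, -0.003, 0, 0, 0, 0.2], [-0.0025, 0.18, -0.003, 0, 0, 0, 0.4], [-0.0025, 0.25, -0.003, 0, 0, 0, 0.5], [-0.0025, 0.274, -0.003, 0, 0, 0, 0.5], [-0.0025, 0.274, -0.003, 0, 0, 0, 0.6]]

```text
clock: 3.15
position: [0.5144, -0.2214, 0.172]
ee_rot: [-1.572, -0.003, -3.02]
wrist_force: [0.1, -0.9, 0.2]
opening: 0.0547
```

```bash
python3 - <<'E'
from h import *
inc([.515,-.222,.173],.123-np.pi/2)
im,d=manip.get_image("wrist");cv2.imwrite("pics/w2.png",im[:,:,::-1])
E
```

```text
t 3.15 pos [ 0.5144 -0.2214  0.172 ] zdir -1.449 q7 -1.173 F [ 0.1 -0.9  0.2] M [ 0.01  0.05 -0.01] op 0.0547
inc [-0.0011, -0.0021, 0.0013] [0.0002, -0.0002, 0.0004] dist 0.0013512006427886328
```

View pics/w2.png

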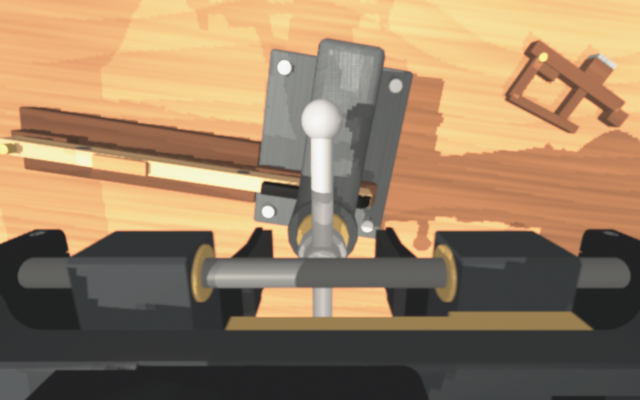

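The fingers straddle the hub evenly (hub at col 322, fingers at about cols 250 and 390). Closing.

send_rows:
  increments:
    - [[-0.001, -0.002, 0.001, 0, 0, 0, 0.8], [-0.001, -0.002, 0.001, 0, 0, 0, 0.9], [-0.001, -0.002, 0.001, 0, 0, 0, 1], [-0.001, -0.002, 0.001, 0, 0, 0, 1], [-0.001, -0.002, 0.001, 0, 0, 0, 1]]

```text
clock: 3.7
position: [0.5168, -0.2203, 0.1753]
ee_rot: [-1.571, 0.001, -3.018]
wrist_force: [-0.5, 2.3, 5.7]
opening: 0.0239
```

```bash
python3 - <<'E'
from h import *
inc([.515,-.222,.173],.123-np.pi/2)
E
```

```text
t 3.7 pos [ 0.5168 -0.2203  0.1753] zdir -1.447 q7 -1.173 F [-0.5  2.3  5.7] M [ 0.69  0.34 -0.01] op 0.0239
inc [0.0041, 0.0047, 0.0029] [0.0, 0.0001, -0.0002] dist 0.0034160745079766506
```

send_rows:
  increments:
    - [[0, -0.0004, 0, 0, -0.015, 0, 1], [0, -0.0008, 0, 0, -0.035, 0, 1], [0, -0.0012, 0, 0, -0.058, 0, 1], [0, -0.0016, 0, 0, -0.081, 0, 1], [0, -0.002, 0, 0, -0.104, 0, 1], [0, -0.0024, 0, 0, -0.127, 0, 1], [0, -0.0028, 0, 0, -0.15, 0, 1], [0, -0.0032, 0, 0, -0.173, 0, 1], [0, -0.0032, 0, 0, -0.173, 0, 1]]

```text
clock: 4.6
position: [0.516, -0.2192, 0.1767]
ee_rot: [-1.572, 0.001, -1.925]
wrist_force: [-5.2, 6.7, 7.8]
opening: 0.0235
```

```bash
python3 - <<'E'
from h import *
inc([.515,-.222,.173],.123-np.pi/2)
from meas import fitbar
im,d=manip.get_image("wrist");cv2.imwrite("pics/w3.png",im[:,:,::-1])
im,d=manip.get_image("top");cv2.imwrite("pics/t3.png",cv2.resize(im[180:320,260:460],None,fx=4,fy=4)[:,:,::-1])
E
```

```text
t 4.6 pos [ 0.516  -0.2192  0.1767] zdir -0.354 q7 -0.103 F [-5.2  6.7  7.8] M [1.53 1.34 0.06] op 0.0235
inc [0.006, 0.0074, 0.0001] [0.0003, 0.1741, -0.0001] dist 0.004770096786615489
```

View pics/w3.png

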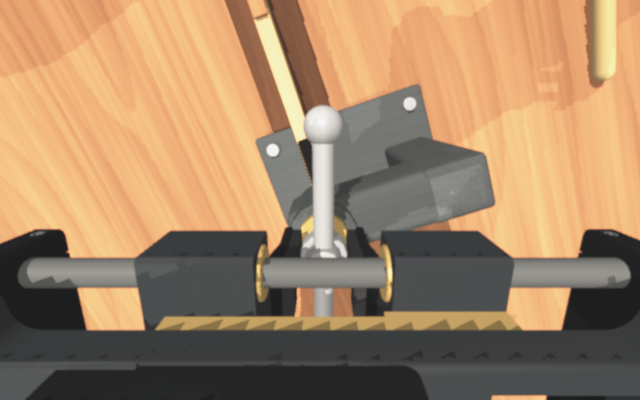

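The wrist view shows the bar still centred between the fingers (col 322) and the press turned in view, so the handle follows the gripper.

send_rows:
  increments:
    - [[-0.001, -0.0002, -0.002, 0, -0.015, 0, 1], [-0.001, -0.0006, -0.002, 0, -0.037, 0, 1], [-0.001, -0.001, -0.002, 0, -0.06, 0, 1], [-0.001, -0.0014, -0.002, 0, -0.083, 0, 1], [-0.001, -0.0017, -0.002, 0, -0.106, 0, 1], [-0.001, -0.002, -0.002, 0, -0.129, 0, 1], [-0.001, -0.0024, -0.002, 0, -0.152, 0, 1], [-0.001, -0.0028, -0.002, 0, -0.175, 0, 1], [-0.001, -0.0032, -0.002, 0, -0.198, 0, 1], [-0.001, -0.0036, -0.002, 0, -0.221, 0, 1], [-0.001, -0.004, -0.002, 0, -0.244, 0, 1], [-0.001, -0.0043, -0.002, 0, -0.267, 0, 1], [-0.001, -0.0047, -0.002, 0, -0.29, 0, 1], [-0.001, -0.005, -0.002, 0, -0.313, 0, 1], [-0.001, -0.0054, -0.002, 0, -0.336, 0, 1], [-0.001, -0.0058, -0.002, 0, -0.359, 0, 1], [-0.001, -0.0061, -0.002, 0, -0.382, 0, 1], [-0.001, -0.0065, -0.002, 0, -0.405, 0, 1], [-0.001, -0.0065, -0.002, 0, -0.405, 0, 1]]

```text
clock: 6.6
position: [0.5143, -0.2213, 0.1799]
ee_rot: [-1.571, 0.003, 0.617]
wrist_force: [-8.7, -0.4, 9.4]
opening: 0.0241
```

```bash
python3 - <<'E'
from h import *
inc([.515,-.222,.173],.123-np.pi/2)
im,d=manip.get_image("wrist");cv2.imwrite("pics/w4.png",im[:,:,::-1])
E
```

```text
t 6.6 pos [ 0.5143 -0.2213  0.1799] zdir 2.188 q7 2.375 F [-8.7 -0.4  9.4] M [-0.15  1.77  0.07] op 0.0241
inc [0.0004, 0.0138, -0.002] [-0.0005, -0.4213, -0.0002] dist 0.006999730401911792
```

View pics/w4.png

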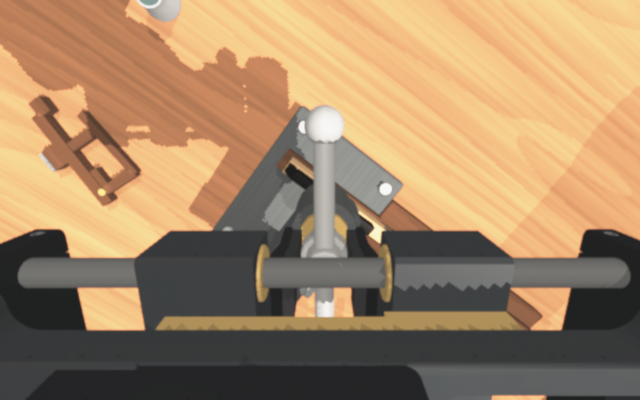

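send_rows:
  increments:
    - [[0, 0, 0, 0, 0, 0, 0.6], [0, 0, 0, 0, 0, 0, 0.5], [0, 0, 0, 0, 0, 0, 0.5], [0, -0.05, 0, 0, 0, 0, 0.5], [0, -0.1, 0, 0, 0, 0, 0.5], [0, -0.1, 0, 0, 0.023, 0, 0.5], [0, -0.1, 0, 0, 0.046, 0, 0.5], [0, -0.1, 0, 0, 0.069, 0, 0.5], [0, -0.1, 0, 0, 0.092, 0, 0.5], [0, -0.1, 0, 0, 0.115, 0, 0.5], [0, -0.1, 0, 0, 0.138, 0, 0.5], [0, -0.1, 0, 0, 0.161, 0, 0.5], [0, -0.1, 0, 0, 0.184, 0, 0.5], [0, -0.1, 0, 0, 0.207, 0, 0.5], [0, -0.1, 0, 0, 0.23, 0, 0.5], [0, -0.1, 0, 0, 0.253, 0, 0.5], [0, -0.1, 0, 0, 0.276, 0, 0.5], [0, -0.1, 0, 0, 0.299, 0, 0.5], [0, -0.1, 0, 0, 0.322, 0, 0.5], [0, -0.1, 0, 0, 0.345, 0, 0.5]]

```text
clock: 8.65
position: [0.5157, -0.2199, 0.2289]
ee_rot: [-1.571, 0.0, -1.56]
wrist_force: [0.1, -0.0, -0.1]
opening: 0.0435
```

```bash
python3 - <<'E'
from h import *
inc([.515,-.2215,.23],2.188-np.pi)
from meas import fitbar
fitbar("side")
im,d=manip.get_image("wrist");cv2.imwrite("pics/w5.png",im[:,:,::-1])
E
```

```text
t 8.65 pos [ 0.5157 -0.2199  0.2289] zdir 0.011 q7 0.264 F [ 0.1 -0.  -0.1] M [-0.03 -0.09 -0.03] op 0.0435
inc [0.0032, -0.0022, -0.0014] [-0.0, 0.1535, -0.0] dist 0.0020557564283952895
side bar n 382 z 0.19058519241840746 ends mid [ 0.51551011 -0.21862479] len 0.15465295761825743 ang 0.6334035593943719
```

View pics/w5.png

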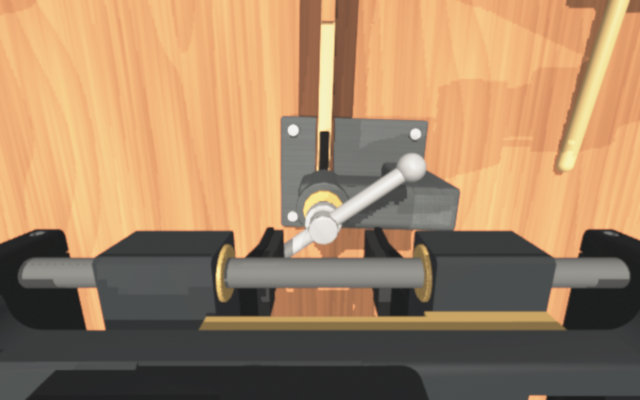

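The bar sits at about 0.63 rad, as commanded, with no slip. Finishing the turn back and descending again.

send_rows:
  increments:
    - [[0.001, 0, -0.001, 0, 0.023, 0, 0.5], [0.001, 0, -0.001, 0, 0.046, 0, 0.5], [0.001, 0, -0.001, 0, 0.069, 0, 0.5], [0.001, 0, -0.001, 0, 0.092, 0, 0.5], [0.001, 0, -0.001, 0, 0.115, 0, 0.5], [0.001, 0, -0.001, 0, 0.138, 0, 0.5], [0.001, 0, -0.001, 0, 0.1535, 0, 0.5], [0.001, 0, -0.001, 0, 0.1535, 0, 0.5], [0.001, 0.05, -0.001, 0, 0.1535, 0, 0.5], [0.001, 0.1, -0.001, 0, 0.1535, 0, 0.5], [0.001, 0.1, -0.001, 0, 0.1535, 0, 0.7], [0.001, 0.1, -0.001, 0, 0.1535, 0, 1], [0.001, 0.1, -0.001, 0, 0.1535, 0, 1], [0.001, 0.1, -0.001, 0, 0.1535, 0, 1], [0.001, 0.1, -0.001, 0, 0.1535, 0, 1]]

```text
clock: 10.25
position: [0.5155, -0.2204, 0.1803]
ee_rot: [-1.57, 0.001, -2.518]
wrist_force: [-2.8, 1.9, 6.7]
opening: 0.0236
```

```bash
python3 - <<'E'
from h import *
inc([.515,-.2215,.18],2.188-np.pi)
E
```

```text
t 10.25 pos [ 0.5155 -0.2204  0.1803] zdir -0.947 q7 -0.691 F [-2.8  1.9  6.7] M [0.59 0.61 0.03] op 0.0236
inc [0.002, 0.0006, 0.0012] [-0.0002, 0.001, -0.0001] dist 0.0011955760256987633
```

send_rows:
  increments:
    - [[0, -0.0002, 0, 0, -0.012, 0, 1], [0, -0.0006, 0, 0, -0.035, 0, 1], [0, -0.0009, 0, 0, -0.058, 0, 1], [0, -0.0013, 0, 0, -0.081, 0, 1], [0, -0.0017, 0, 0, -0.104, 0, 1], [0, -0.002, 0, 0, -0.127, 0, 1], [0, -0.0024, 0, 0, -0.15, 0, 1], [0, -0.0028, 0, 0, -0.173, 0, 1], [0, -0.0031, 0, 0, -0.196, 0, 1], [0, -0.0035, 0, 0, -0.219, 0, 1], [0, -0.0039, 0, 0, -0.242, 0, 1], [0, -0.0042, 0, 0, -0.265, 0, 1], [0, -0.0046, 0, 0, -0.288, 0, 1], [0, -0.005, 0, 0, -0.311, 0, 1], [0, -0.0053, 0, 0, -0.334, 0, 1], [0, -0.0057, 0, 0, -0.357, 0, 1], [0, -0.006, 0, 0, -0.38, 0, 1], [0, -0.0064, 0, 0, -0.4, 0, 1], [0, -0.0068, 0, 0, -0.42, 0, 1], [0, -0.007, 0, 0, -0.44, 0, 1]]

```text
clock: 12.25
position: [0.5153, -0.2205, 0.1838]
ee_rot: [-1.572, -0.001, 0.251]
wrist_force: [-3.1, 2.3, 8.8]
opening: 0.0238
```

```bash
python3 - <<'E'
from h import *
inc([.515,-.2215,.18],2.188-np.pi)
E
```

```text
t 12.25 pos [ 0.5153 -0.2205  0.1838] zdir 1.822 q7 2.008 F [-3.1  2.3  8.8] M [ 0.75  0.85 -0.1 ] op 0.0238
inc [-0.001, 0.0076, -0.0018] [-0.0001, 0.4418, 0.0002] dist 0.003961149824236052
```

send_rows:
  increments:
    - [[0, 0, 0, 0, 0, 0, 0.6], [0, 0, 0, 0, 0, 0, 0.5], [0, 0, 0, 0, 0, 0, 0.5], [0, -0.05, 0, 0, 0, 0, 0.5], [0, -0.1, 0, 0, 0, 0, 0.5], [0, -0.1, 0, 0, 0.023, 0, 0.5], [0, -0.1, 0, 0, 0.046, 0, 0.5], [0, -0.1, 0, 0, 0.069, 0, 0.5], [0, -0.1, 0, 0, 0.092, 0, 0.5], [0, -0.1, 0, 0, 0.115, 0, 0.5], [0, -0.1, 0, 0, 0.138, 0, 0.5], [0, -0.1, 0, 0, 0.161, 0, 0.5], [0, -0.1, 0, 0, 0.184, 0, 0.5], [0, -0.1, 0, 0, 0.207, 0, 0.5], [0, -0.1, 0, 0, 0.23, 0, 0.5], [0, -0.1, 0, 0, 0.253, 0, 0.5], [0, -0.1, 0, 0, 0.276, 0, 0.5], [0, -0.1, 0, 0, 0.299, 0, 0.5], [0, -0.1, 0, 0, 0.322, 0, 0.5], [0, -0.1, 0, 0, 0.345, 0, 0.5]]

```text
clock: 14.25
position: [0.515, -0.2207, 0.2324]
ee_rot: [-1.571, -0.0, -1.929]
wrist_force: [0.5, -0.3, -0.4]
opening: 0.0435
```

```bash
python3 - <<'E'
from h import *
inc([.515,-.221,.184],1.822-np.pi)
from meas import fitbar
fitbar("side")
E
```

```text
t 14.25 pos [ 0.515  -0.2207  0.2324] zdir -0.358 q7 -0.104 F [ 0.5 -0.3 -0.4] M [-0.05 -0.05 -0.01] op 0.0435
inc [0.0006, 0.0967, 0.0002] [-0.0, 0.1531, -0.0] dist 0.04836167891378876
side bar n 425 z 0.19373750769003117 ends mid [ 0.51532155 -0.21608573] len 0.15093873941044877 ang 0.2541242223052883
```

send_rows:
  increments:
    - [[0, 0, 0, 0, 0.023, 0, 0.5], [0, 0, 0, 0, 0.046, 0, 0.5], [0, 0, 0, 0, 0.069, 0, 0.5], [0, 0, 0, 0, 0.092, 0, 0.5], [0, 0, 0, 0, 0.115, 0, 0.5], [0, 0, 0, 0, 0.138, 0, 0.5], [0, 0, 0, 0, 0.153, 0, 0.5], [0, 0, 0, 0, 0.153, 0, 0.5], [0, 0.05, 0, 0, 0.153, 0, 0.5], [0, 0.097, 0, 0, 0.153, 0, 0.5], [0, 0.097, 0, 0, 0.153, 0, 0.7], [0, 0.097, 0, 0, 0.153, 0, 1], [0, 0.097, 0, 0, 0.153, 0, 1], [0, 0.097, 0, 0, 0.153, 0, 1], [0, 0.097, 0, 0, 0.153, 0, 1]]

```text
clock: 15.8
position: [0.5156, -0.2205, 0.1853]
ee_rot: [-1.57, 0.001, -2.882]
wrist_force: [-0.6, 1.4, 6.0]
opening: 0.0236
```

```bash
python3 - <<'E'
from h import *
inc([.515,-.221,.184],1.822-np.pi)
E
```

```text
t 15.8 pos [ 0.5156 -0.2205  0.1853] zdir -1.312 q7 -1.057 F [-0.6  1.4  6. ] M [0.55 0.37 0.02] op 0.0236
inc [0.0014, 0.0025, 0.0007] [-0.0001, 0.0013, -0.0002] dist 0.0014866475271118622
```

send_rows:
  increments:
    - [[0, -0.0002, 0, 0, -0.012, 0, 1], [0, -0.0006, 0, 0, -0.035, 0, 1], [0, -0.0009, 0, 0, -0.058, 0, 1], [0, -0.0013, 0, 0, -0.081, 0, 1], [0, -0.0017, 0, 0, -0.104, 0, 1], [0, -0.002, 0, 0, -0.127, 0, 1], [0, -0.0024, 0, 0, -0.15, 0, 1], [0, -0.0028, 0, 0, -0.173, 0, 1], [0, -0.0031, 0, 0, -0.196, 0, 1], [0, -0.0035, 0, 0, -0.219, 0, 1], [0, -0.0039, 0, 0, -0.242, 0, 1], [0, -0.0042, 0, 0, -0.265, 0, 1], [0, -0.0046, 0, 0, -0.288, 0, 1], [0, -0.005, 0, 0, -0.311, 0, 1], [0, -0.0053, 0, 0, -0.334, 0, 1], [0, -0.0057, 0, 0, -0.357, 0, 1], [0, -0.006, 0, 0, -0.38, 0, 1], [0, -0.0064, 0, 0, -0.4, 0, 1], [0, -0.0064, 0, 0, -0.4, 0, 1]]

```text
clock: 17.7
position: [0.5151, -0.2204, 0.1885]
ee_rot: [-1.571, -0.001, -0.365]
wrist_force: [-3.6, 3.8, 9.0]
opening: 0.0239
```

```bash
python3 - <<'E'
from h import *
inc([.515,-.221,.184],1.822-np.pi)
E
```

```text
t 17.7 pos [ 0.5151 -0.2204  0.1885] zdir 1.206 q7 1.4 F [-3.6  3.8  9. ] M [0.84 0.83 0.08] op 0.0239
inc [0.0002, 0.0089, -0.0012] [-0.0001, 0.4019, 0.0001] dist 0.004494437436658563
```

send_rows:
  increments:
    - [[0, -0.0003, 0, 0, -0.015, 0, 1], [0, -0.0006, 0, 0, -0.03, 0, 1], [0, -0.0007, 0, 0, -0.04, 0, 1], [0, -0.0007, 0, 0, -0.04, 0, 1]]

```text
clock: 18.1
position: [0.5151, -0.2205, 0.1888]
ee_rot: [-1.571, -0.0, -0.116]
wrist_force: [-3.8, 3.2, 8.6]
opening: 0.0237
```

```bash
python3 - <<'E'
from h import *
inc([.515,-.221,.184],1.822-np.pi)
E
```

```text
t 18.1 pos [ 0.5151 -0.2205  0.1888] zdir 1.455 q7 1.641 F [-3.8  3.2  8.6] M [ 0.78  0.78 -0.03] op 0.0237
inc [-0.0001, 0.0095, -0.0011] [-0.0001, 0.4416, 0.0001] dist 0.0047847991091496365
```

send_rows:
  increments:
    - [[0, -0.0001, 0, 0, -0.005, 0, 1], [0, -0.0002, 0, 0, -0.01, 0, 1], [0, -0.0002, 0, 0, -0.01, 0, 1]]

```text
clock: 18.4
position: [0.5151, -0.2205, 0.1888]
ee_rot: [-1.571, -0.0, -0.054]
wrist_force: [-3.2, 3.1, 9.2]
opening: 0.0239
```

```bash
python3 - <<'E'
from h import *
inc([.515,-.221,.184],1.822-np.pi)
E
```

```text
t 18.4 pos [ 0.5151 -0.2205  0.1888] zdir 1.516 q7 1.7 F [-3.2  3.1  9.2] M [ 0.73  0.82 -0.07] op 0.0239
inc [-0.0002, 0.0097, -0.001] [-0.0001, 0.4514, 0.0001] dist 0.0048650454280885266
```

send_rows:
  increments:
    - [[0, -0.0001, 0, 0, -0.005, 0, 1], [0, -0.0002, 0, 0, -0.01, 0, 1], [0, -0.0002, 0, 0, -0.01, 0, 1]]

```text
clock: 18.7
position: [0.5153, -0.2205, 0.1889]
ee_rot: [-1.571, -0.001, 0.008]
wrist_force: [-2.2, 3.6, 6.7]
opening: 0.0238
```

```bash
python3 - <<'E'
from h import *
inc([.515,-.221,.184],1.822-np.pi)
im,d=manip.get_image("wrist");cv2.imwrite("pics/w6.png",im[:,:,::-1])
E
```

```text
t 18.7 pos [ 0.5153 -0.2205  0.1889] zdir 1.579 q7 1.76 F [-2.2  3.6  6.7] M [ 0.75  0.41 -0.39] op 0.0238
inc [-0.0007, 0.0097, -0.001] [-0.0002, 0.4613, 0.0001] dist 0.0048930219219539
```

send_rows:
  increments:
    - [[0, -0.0001, 0, 0, -0.005, 0, 1], [0, -0.0002, 0, 0, -0.01, 0, 1], [0, -0.0002, 0, 0, -0.01, 0, 1]]

```text
clock: 19.05
position: [0.5159, -0.2204, 0.1888]
ee_rot: [-1.571, -0.002, 0.07]
wrist_force: [0.8, 2.3, 5.4]
opening: 0.0241
```

```bash
python3 - <<'E'
from h import *
inc([.515,-.221,.184],1.822-np.pi)
im,d=manip.get_image("wrist");cv2.imwrite("pics/w7.png",im[:,:,::-1])
E
```

```text
t 19.05 pos [ 0.5159 -0.2204  0.1888] zdir 1.641 q7 1.82 F [0.8 2.3 5.4] M [ 0.77 -0.47 -0.39] op 0.0241
inc [-0.002, 0.0097, -0.001] [-0.0005, 0.4712, 0.0001] dist 0.004964052705768875
```

View pics/w7.png

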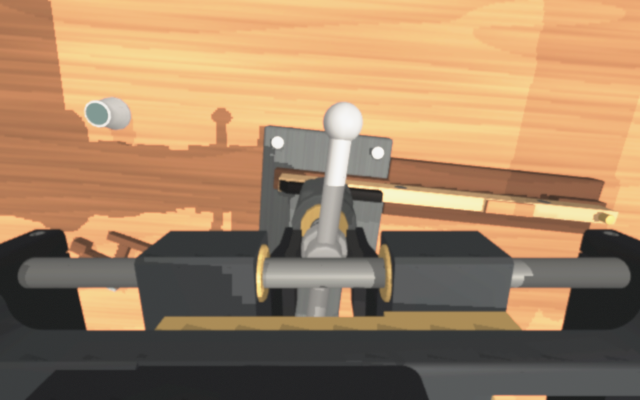

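Mz jumped to -0.39 N m and stopped growing. The bar now leans within the fingers (ball at col 342), so it slipped against the stop and the screw is fully up. Releasing and lifting.

send_rows:
  increments:
    - [[0, 0, 0, 0, 0, 0, 0.6], [0, 0, 0, 0, 0, 0, 0.4], [0, 0, 0, 0, 0, 0, 0.4], [0, -0.05, 0, 0, 0, 0, 0.4], [0, -0.14, 0, 0, 0, 0, 0.3], [0, -0.2, 0, 0, 0, 0, 0.2], [0, -0.2, 0, 0, 0, 0, 0.2]]

```text
clock: 19.8
position: [0.5167, -0.2211, 0.2921]
ee_rot: [-1.574, -0.005, 0.07]
wrist_force: [0.2, -0.7, 0.5]
opening: 0.0663
```

```bash
python3 - <<'E'
from h import *
from meas import fitbar,line
fitbar("side"); fitbar("top")
im,d=manip.get_image("wrist");cv2.imwrite("pics/w8.png",im[:,:,::-1]);w=cloud("wrist",d)
m=(w[...,2]>.048)&(w[...,2]<.075)&(abs(w[...,0]-.518)<.03)&(w[...,1]>-.16)&(w[...,1]<.07)
line(w,m,"key w"); print(np.median(w[m],0))
for n in["top","side"]:
    im,d=manip.get_image(n);w=cloud(n,d)
    line(w,(w[...,2]>.045)&(w[...,2]<.075)&(abs(w[...,0]-.518)<.025)&(w[...,1]>-.16)&(w[...,1]<.07),"key(visible) "+n)
inc([.518,-.112,.30],0)
E
```

```text
side bar n 451 z 0.19695630332702113 ends mid [ 0.51464142 -0.21273466] len 0.150253349766932 ang -0.052699421148254495
top bar n 28 z 0.19881007630412467 ends mid [ 0.55034067 -0.2155818 ] len 0.08425901785685935 ang -0.1586147271285366
key w 1940 mid [ 0.5189 -0.0509] mean [ 0.5188 -0.0527] len 0.2184 ang 1.5396
[ 0.51877935 -0.05414553  0.05470561]
key(visible) top 329 mid [ 0.5204 -0.0421] mean [ 0.5204 -0.0412] len 0.1975 ang -1.6033
key(visible) side 132 mid [ 0.5178 -0.0218] mean [ 0.5183 -0.0105] len 0.1531 ang -1.6185
t 20.05 pos [ 0.5143 -0.2206  0.2863] zdir 1.641 q7 1.86 F [ 0.6  0.1 -0.9] M [ 0.14 -0.15  0.04] op 0.0696
inc [0.0225, -0.0271, 0.2162] [0.0001, 0.2611, -0.0004] dist 0.10953184085920702
```

View pics/w8.png

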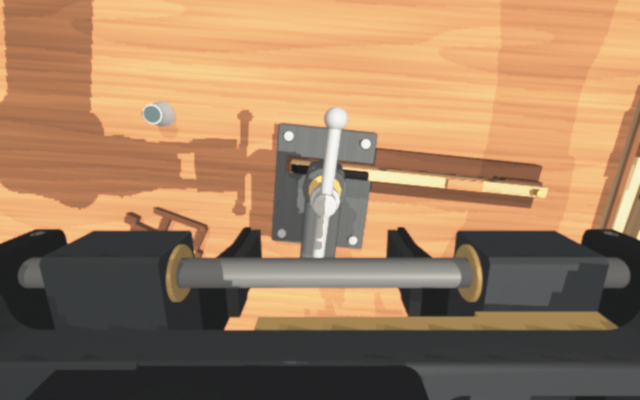

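The bar rests at about -0.05 rad and 197 mm, 12-13 mm above the start, as expected at the stop. The wrist view shows the key free beyond the frame, with its line through (0.5188, -0.053) at 1.540 rad. Moving over the key.

```bash
python3 -c "
from h import *
inc([.517,-.105,.20],1.5396-np.pi/2)"
```

```text
t 20.05 pos [ 0.5143 -0.2206  0.2863] zdir 1.641 q7 1.86 F [ 0.6  0.1 -0.9] M [ 0.14 -0.15  0.04] op 0.0696
inc [0.0219, 0.1729, 0.2301] [0.0001, 0.2661, -0.0004] dist 0.1443202411383392
```

send_rows:
  increments:
    - [[0.01, 0, 0.06, 0, 0.023, 0, 0.3], [0.022, 0, 0.12, 0, 0.046, 0, 0.3], [0.022, 0, 0.18, 0, 0.069, 0, 0.3], [0.022, 0, 0.23, 0, 0.092, 0, 0.3], [0.022, 0, 0.23, 0, 0.115, 0, 0.3], [0.022, 0, 0.23, 0, 0.138, 0, 0.3], [0.022, 0, 0.23, 0, 0.161, 0, 0.3], [0.022, 0.05, 0.23, 0, 0.184, 0, 0.3], [0.022, 0.1, 0.23, 0, 0.207, 0, 0.3], [0.022, 0.15, 0.23, 0, 0.23, 0, 0.3], [0.022, 0.173, 0.23, 0, 0.253, 0, 0.3], [0.022, 0.173, 0.23, 0, 0.266, 0, 0.3], [0.022, 0.173, 0.23, 0, 0.266, 0, 0.3]]

```text
clock: 21.35
position: [0.5171, -0.105, 0.1998]
ee_rot: [-1.573, 0.001, -1.603]
wrist_force: [0.6, 0.5, 0.1]
opening: 0.0611
```

```bash
python3 - <<'E'
from h import *
from meas import line
im,d=manip.get_image("wrist");w=cloud("wrist",d)
m=(w[...,2]>.048)&(w[...,2]<.075)&(abs(w[...,0]-.518)<.03)&(w[...,1]>-.16)&(w[...,1]<.07)
line(w,m,"key w"); print(np.median(w[m],0),w[m].min(0),w[m].max(0))
im=im.copy()
for p in proj("wrist",[[.517,-.105,.055],[.5188,-.053,.055]]): cv2.circle(im,tuple(int(x) for x in p),4,(255,0,0),1)
cv2.imwrite("pics/w9.png",im[:,:,::-1])
inc([.517,-.105,.035],-.031)
E
```

```text
key w 3445 mid [ 0.5202 -0.0524] mean [ 0.5205 -0.0412] len 0.2155 ang -1.5995
[ 0.52047664 -0.03541785  0.05612952] [ 0.51103612 -0.1599602   0.05295893] [0.529645   0.05532437 0.06658033]
t 21.4 pos [ 0.5174 -0.105   0.2004] zdir -0.029 q7 -0.001 F [-0.6  0.2 -0. ] M [ 0.01 -0.11  0.03] op 0.0613
inc [0.0001, 0.3309, -0.0004] [0.0002, 0.0004, -0.0001] dist 0.16542680780948052
```

View pics/w9.png

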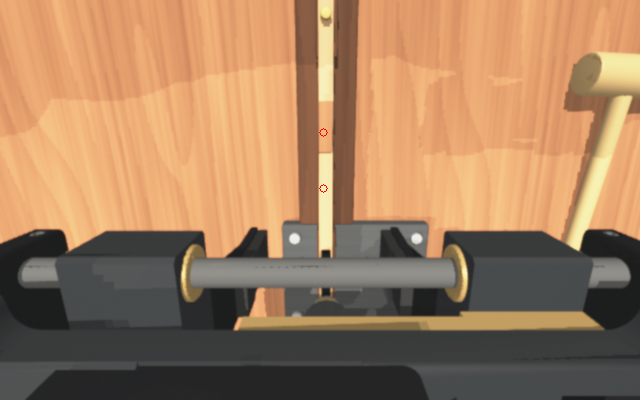

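The key's centre line sits at col 326, against my predicted 323, so I'll shift about 1 mm in +x. The button at rows 100-152 is clear of the grasp spot at row 188. Descending.

send_rows:
  increments:
    - [[0, 0.08, 0.002, 0, 0, 0, 0.4], [0, 0.16, 0.002, 0, 0, 0, 0.5], [0, 0.24, 0.002, 0, 0, 0, 0.55], [0, 0.29, 0.002, 0, 0, 0, 0.6], [0, 0.32, 0.002, 0, 0, 0, 0.6], [0, 0.331, 0.002, 0, 0, 0, 0.6], [0, 0.331, 0.002, 0, 0, 0, 0.65]]

```text
clock: 22.1
position: [0.5191, -0.1051, 0.0359]
ee_rot: [-1.571, 0.0, -1.601]
wrist_force: [-0.2, -0.1, 0.6]
opening: 0.0329
```

```bash
python3 - <<'E'
from h import *
inc([.5185,-.105,.035],-.029)
im,d=manip.get_image("wrist")
cv2.imwrite("pics/w10.png",im[:,:,::-1])
E
```

```text
t 22.1 pos [ 0.5191 -0.1051  0.0359] zdir -0.03 q7 -0.129 F [-0.2 -0.1  0.6] M [-0.05 -0.12 -0.04] op 0.0329
inc [-0.0002, 0.0019, -0.0013] [0.0, -0.0001, -0.0] dist 0.0011261684702427261
```

View pics/w10.png

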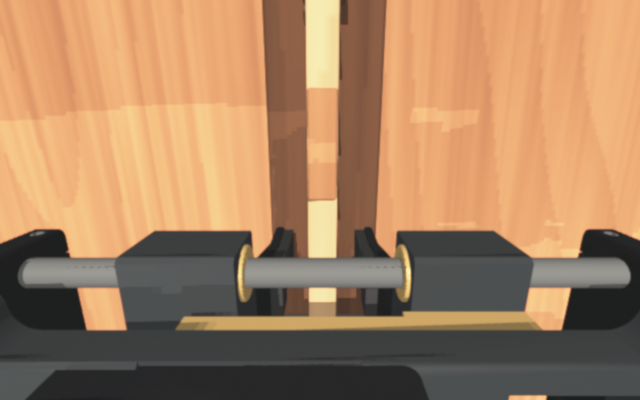

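The key runs between the fingers at col 322, centred. Closing, then a 4 mm lift.

send_rows:
  increments:
    - [[0, 0, 0, 0, 0, 0, 0.8], [0, 0, 0, 0, 0, 0, 1], [0, 0, 0, 0, 0, 0, 1], [0, 0, 0, 0, 0, 0, 1], [0, 0, 0, 0, 0, 0, 1], [0, -0.004, 0, 0, 0, 0, 1], [0, -0.008, 0, 0, 0, 0, 1], [0, -0.009, 0, 0, 0, 0, 1]]

```text
clock: 22.95
position: [0.5189, -0.1051, 0.0404]
ee_rot: [-1.571, 0.0, -1.601]
wrist_force: [-0.3, 0.2, 0.0]
opening: 0.0128
```

```bash
python3 - <<'E'
from h import *
inc([.5185,-.105,.035],-.029)
im,d=manip.get_image("side");w=cloud("side",d)
cv2.imwrite("pics/s11.png",cv2.resize(im[150:320,210:410],None,fx=3.5,fy=3.5,interpolation=cv2.INTER_CUBIC)[:,:,::-1])
E
```

```text
t 22.95 pos [ 0.5189 -0.1051  0.0404] zdir -0.031 q7 -0.125 F [-0.3  0.2  0. ] M [-0.03 -0.13 -0.07] op 0.0128
inc [-0.0002, 0.0108, -0.0009] [-0.0, -0.0003, -0.0] dist 0.005443051940127664
```

View pics/s11.png

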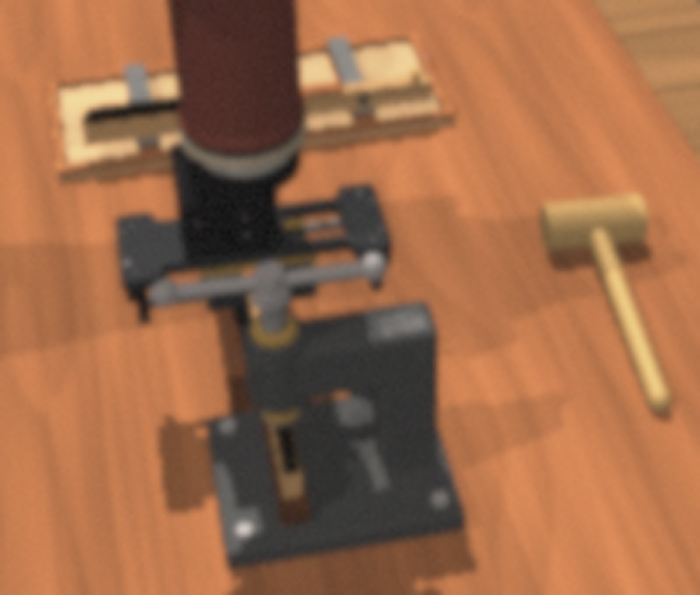

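The side view shows the key held by the gripper, with the sharp still on the block under the raised foot. Drawing it out along its own length, then up.

send_rows:
  increments:
    - [[-0.02, 0, 0, 0, 0, 0, 1], [-0.05, 0, 0, 0, 0, 0, 1], [-0.08, 0, 0, 0, 0, 0, 1], [-0.11, 0, 0, 0, 0, 0, 1], [-0.14, 0, 0, 0, 0, 0, 1], [-0.165, 0, 0, 0, 0, 0, 1], [-0.18, 0, 0, 0, 0, 0, 1], [-0.18, -0.02, 0, 0, 0, 0, 1], [-0.18, -0.06, 0, 0, 0, 0, 1], [-0.18, -0.12, 0, 0, 0, 0, 1], [-0.18, -0.18, 0, 0, 0, 0, 1], [-0.18, -0.22, 0, 0, 0, 0, 1], [-0.18, -0.22, 0, 0, 0, 0, 1]]

```text
clock: 24.3
position: [0.5235, -0.0157, 0.1538]
ee_rot: [-1.566, -0.001, -1.602]
wrist_force: [-0.1, 0.1, -2.3]
opening: 0.0122
```

```bash
python3 - <<'E'
from h import *
inc([.57,.29,.15],-.016-np.pi/2)
im,d=manip.get_image("side");w=cloud("side",d)
cv2.imwrite("pics/s12.png",cv2.resize(im[120:320,210:410],None,fx=3,fy=3,interpolation=cv2.INTER_CUBIC)[:,:,::-1])
im,d=manip.get_image("top");w=cloud("top",d);cv2.imwrite("pics/t12.png",cv2.resize(im[160:310,180:430],None,fx=3.2,fy=3.2,interpolation=cv2.INTER_CUBIC)[:,:,::-1])
E
```

```text
t 24.3 pos [ 0.5235 -0.0157  0.1538] zdir -0.032 q7 -0.207 F [-0.1  0.1 -2.3] M [ 0.01 -0.1  -0.01] op 0.0122
inc [-0.6141, 0.0074, 0.0735] [-0.0008, 0.2475, -0.0005] dist 0.3092770194997824
```

View pics/s12.png

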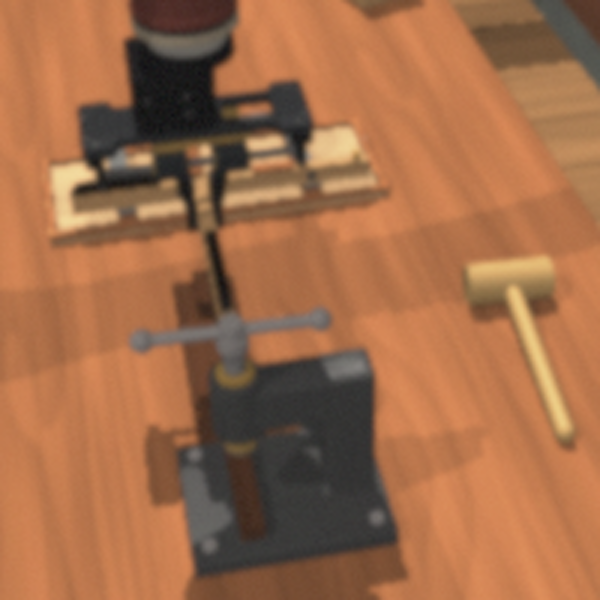

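View pics/t12.png

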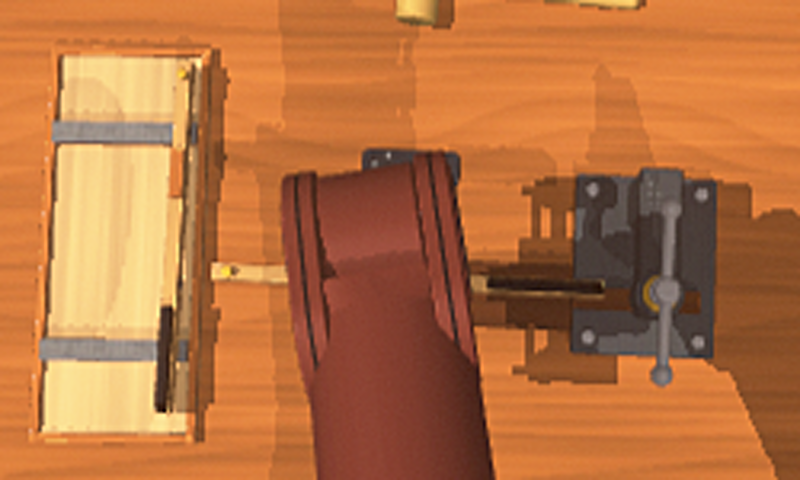

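The top view shows the key drawn clear of the press, sharp end at col 605 and free end at col 215, both in the zoomed crop. Measuring the tray's axis more precisely.

```bash
cat > tray.py <<'E'
from h import *
def go(n,im,d):
    w=cloud(n,d)
    sat=im.max(2).astype(int)-im.min(2)
    out=[]
    for lo,hi in((.44,.49),(.64,.69)):
        k=(w[...,2]>.017)&(w[...,2]<.03)&(sat<45)&(w[...,1]>.235)&(w[...,1]<.34)&(w[...,0]>lo)&(w[...,0]<hi)
        X=w[k][:,:2];c=X.mean(0);a=np.linalg.svd(X-c,full_matrices=False)[2][0];a*=np.sign(a[1])
        out.append(c);print(n,"rail",k.sum(),"c",np.round(c,4),"ang-90",np.round(np.arctan2(a[1],a[0])-np.pi/2,4),"y",X[:,1].min().round(4),X[:,1].max().round(4),"z",np.median(w[k][:,2]).round(4))
    r=manip.regions_of(n,"tray_rails")[0]['region'].astype(np.uint8)
    r=cv2.morphologyEx(r,cv2.MORPH_CLOSE,np.ones((15,15),np.uint8))
    cn=max(cv2.findContours(r,0,1)[0],key=cv2.contourArea)[:,0].astype(float)
    p,R,t=P(n);ray=np.c_[(cn[:,0]-p['cx'])/p['fx'],(cn[:,1]-p['cy'])/p['fy'],np.ones(len(cn))]@R;C=-t@R
    X=(C+ray*((.012-C[2])/ray[:,2])[:,None])[:,:2]
    print(n,"rect",[np.round(v,1) for v in cv2.minAreaRect((X*1000).astype(np.float32))])
    # edges
    c=np.array(cv2.minAreaRect((X*1000).astype(np.float32))[0])/1000
    for nm,s in(("far y",(X[:,1]>c[1]+.06)&(abs(X[:,0]-c[0])<.16)),("near y",(X[:,1]<c[1]-.06)&(abs(X[:,0]-c[0])<.16))):
        q=np.polyfit(X[s][:,0]-c[0],X[s][:,1],1);print(nm,s.sum(),np.round(q,4))
E
python3 - <<'E'
from tray import *
for n in["top","side"]:
    im,d=manip.get_image(n);
    try: go(n,im,d)
    except Exception as e: print(e)
E
```

```text
top rail 196 c [0.4642 0.2802] ang-90 -0.0191 y 0.2362 0.3269 z 0.0228
top rail 193 c [0.6638 0.2816] ang-90 -0.0027 y 0.2353 0.3269 z 0.0224
top rect [array([565.5, 259.1]), array([154.9, 365. ]), np.float64(89.9)]
far y 108 [-1.000e-04  3.347e-01]
near y 108 [-0.0116  0.1858]
side rail 26 c [0.4643 0.2889] ang-90 -0.1952 y 0.2734 0.3093 z 0.0203
side rail 7 c [0.6686 0.2582] ang-90 -0.2657 y 0.2486 0.266 z 0.0205
side rect [array([562. , 250.7]), array([165.3, 364.9]), np.float64(90.0)]
far y 50 [-0.0095  0.3225]
near y 107 [-0.0053  0.1737]
```

```bash
python3 -c "
from h import *
inc([.563,.288,.15],-.012-np.pi/2)"
```

```text
t 24.6 pos [ 0.521  -0.0154  0.1492] zdir -0.031 q7 -0.208 F [ 1.   0.6 -0. ] M [ 0.   -0.15 -0.  ] op 0.0128
inc [-0.609, -0.0014, 0.0653] [0.0003, 0.247, 0.0002] dist 0.30626311970474823
```

send_rows:
  increments:
    - [[-0.02, -0.002, 0.002, 0, 0.01, 0, 1], [-0.06, -0.002, 0.006, 0, 0.027, 0, 1], [-0.11, -0.002, 0.012, 0, 0.045, 0, 1], [-0.16, -0.002, 0.017, 0, 0.065, 0, 1], [-0.21, -0.002, 0.022, 0, 0.085, 0, 1], [-0.26, -0.002, 0.028, 0, 0.105, 0, 1], [-0.31, -0.002, 0.033, 0, 0.125, 0, 1], [-0.36, -0.002, 0.038, 0, 0.145, 0, 1], [-0.41, -0.002, 0.044, 0, 0.165, 0, 1], [-0.46, -0.002, 0.049, 0, 0.185, 0, 1], [-0.51, -0.002, 0.055, 0, 0.205, 0, 1], [-0.55, -0.002, 0.06, 0, 0.222, 0, 1], [-0.585, -0.002, 0.063, 0, 0.237, 0, 1], [-0.609, -0.002, 0.065, 0, 0.247, 0, 1], [-0.609, -0.002, 0.065, 0, 0.247, 0, 1], [-0.609, -0.002, 0.065, 0, 0.247, 0, 1]]

```text
clock: 26.2
position: [0.5631, 0.2877, 0.1504]
ee_rot: [-1.57, -0.001, 3.132]
wrist_force: [-0.7, -0.4, -1.0]
opening: 0.013
```

```bash
python3 - <<'E'
from h import *
from meas import line
inc([.563,.288,.15],-.012-np.pi/2)
im,d=manip.get_image("wrist");w=cloud("wrist",d);cv2.imwrite("pics/w13.png",im[:,:,::-1])
line(w,(w[...,2]>.15)&(w[...,2]<.19)&(abs(w[...,1]-.288)<.02)&(w[...,0]>.6),"key held")
m=(w[...,2]>.15)&(w[...,2]<.19)&(abs(w[...,1]-.288)<.02)&(w[...,0]>.6);print("max x",w[m][:,0].max(),np.median(w[m][:,2]))
line(w,(w[...,2]>.036)&(w[...,2]<.065)&(abs(w[...,1]-.21)<.02)&(w[...,0]>.55),"done w")
sat=im.max(2).astype(int)-im.min(2)
k=(w[...,2]>.017)&(w[...,2]<.03)&(sat<45)&(w[...,1]>.2)&(w[...,1]<.34)&(w[...,0]>.64)&(w[...,0]<.69)
print("rail",k.sum(),w[k].min(0),w[k].max(0),w[k].mean(0))
im,d=manip.get_image("top");w=cloud("top",d);cv2.imwrite("pics/t13.png",cv2.resize(im[150:310,150:400],None,fx=3.2,fy=3.2,interpolation=cv2.INTER_CUBIC)[:,:,::-1])
line(w,(w[...,2]>.15)&(w[...,2]<.19)&(abs(w[...,1]-.288)<.03)&(w[...,0]>.62),"key held top")
E
```

```text
t 26.2 pos [0.5631 0.2877 0.1504] zdir 4.703 q7 -2.304 F [-0.7 -0.4 -1. ] M [ 0.03 -0.05 -0.04] op 0.013
inc [0.0003, 0.0008, -0.0005] [-0.0001, 0.0004, 0.0002] dist 0.0005172263635070131
key held 6242 mid [0.6375 0.2872] mean [0.6399 0.2872] len 0.0749 ang 3.1305
max x 0.6749279113338177 0.17289351896014377
done w 4180 mid [0.6313 0.2066] mean [0.6369 0.2065] len 0.1625 ang 3.1194
rail 2868 [0.65455908 0.21008981 0.01705016] [0.67483326 0.32764725 0.029626  ] [0.66475864 0.26335757 0.02264229]
key held top 240 mid [0.6736 0.2828] mean [0.672  0.2828] len 0.1063 ang 3.1297
```

View pics/w13.png

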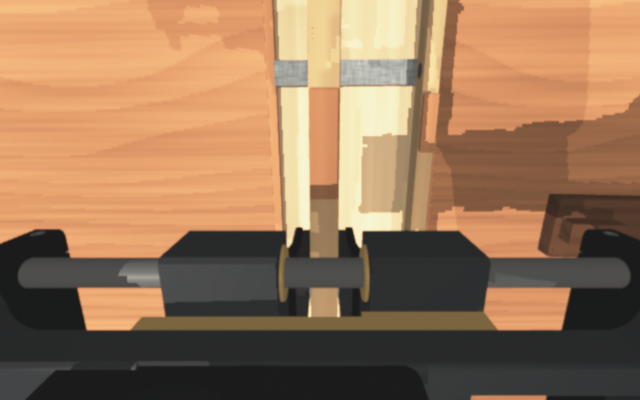

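View pics/t13.png

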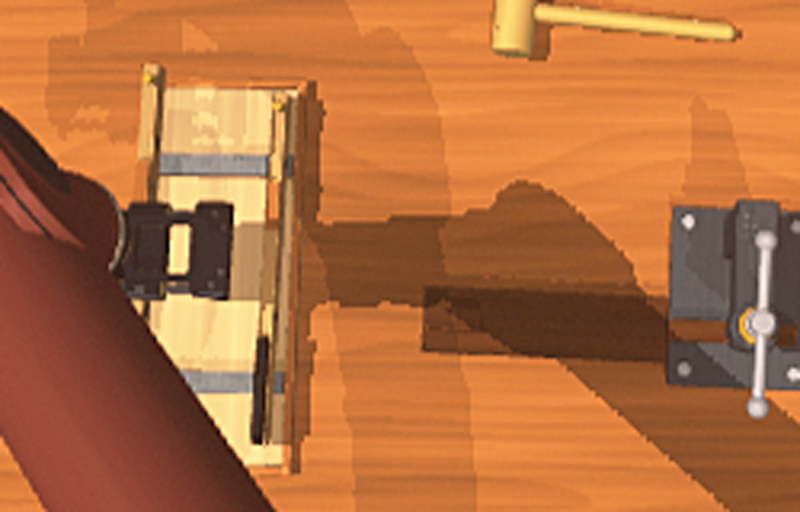

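The wrist view shows the held key (cols 309-340) over the tray, crossing the far rail at row 73. Its orientation looks right. Checking the tray's edge direction from this cloud.

```bash
python3 - <<'E'
from h import *
im,d=manip.get_image("wrist");w=cloud("wrist",d)
k=(w[...,2]>.007)&(w[...,2]<.02)&(w[...,1]>.30)&(w[...,1]<.36)&(w[...,0]>.58)&(w[...,0]<.70)
X=w[k];xs=np.arange(.58,.70,.005);Y=np.array([np.percentile(X[(X[:,0]>=x)&(X[:,0]<x+.005),1],95) if ((X[:,0]>=x)&(X[:,0]<x+.005)).sum()>5 else np.nan for x in xs])
print(np.round(Y,4)); g=~np.isnan(Y);print(np.polyfit(xs[g]-.565,Y[g],1))
# rail edges
sat=im.max(2).astype(int)-im.min(2)
k=(w[...,2]>.017)&(w[...,2]<.03)&(sat<45)&(w[...,1]>.215)&(w[...,1]<.325)&(w[...,0]>.645)&(w[...,0]<.685)
X=w[k];ys=np.arange(.215,.325,.005)
for f in(5,95):
    Z=np.array([np.percentile(X[(X[:,1]>=y)&(X[:,1]<y+.005),0],f) if ((X[:,1]>=y)&(X[:,1]<y+.005)).sum()>20 else np.nan for y in ys]);g=~np.isnan(Z);print("rail edge",np.polyfit(ys[g]-.27,Z[g],1),g.sum())
# done key top face edges
k=(w[...,2]>.040)&(w[...,2]<.047)&(abs(w[...,1]-.21)<.02)&(w[...,0]>.57)&(w[...,0]<.70)
X=w[k];
for f in(5,50,95):
    Z=np.array([np.percentile(X[(X[:,0]>=x)&(X[:,0]<x+.005),1],f) if ((X[:,0]>=x)&(X[:,0]<x+.005)).sum()>10 else np.nan for x in xs]);g=~np.isnan(Z);print("done edge",np.polyfit(xs[g]-.565,Z[g],1),g.sum())
E
```

```text
[0.3357 0.3357 0.3359 0.3358 0.3355 0.3363 0.3354 0.3357 0.3363 0.3358
 0.3351 0.3356 0.3359 0.3358 0.3355 0.3362 0.3358 0.3363 0.3361 0.3356
 0.3359 0.3354 0.3356 0.3357]
[-1.90026482e-04  3.35782531e-01]
rail edge [0.00194673 0.65555824] 17
rail edge [0.00256292 0.67340626] 17
done edge [-0.06877723  0.20897563] 24
done edge [-0.05074292  0.21218692] 24
done edge [-0.02142704  0.21382295] 24
```

The tray lies along world x to within 0.002 rad, so I'll turn the key +0.01 rad and lower it to just above the rails.

send_rows:
  increments:
    - [[0, 0.03, -0.001, 0, -0.001, 0, 1], [0, 0.08, -0.002, 0, -0.0016, 0, 1], [0, 0.13, -0.002, 0, -0.0016, 0, 1], [0, 0.18, -0.002, 0, -0.0016, 0, 1], [0, 0.215, -0.002, 0, -0.0016, 0, 1], [0, 0.23, -0.002, 0, -0.0016, 0, 1], [0, 0.235, -0.002, 0, -0.0016, 0, 1], [0, 0.235, -0.002, 0, -0.0016, 0, 1]]

```text
clock: 27.15
position: [0.5638, 0.2894, 0.0342]
ee_rot: [-1.571, 0.001, 3.14]
wrist_force: [-0.3, -0.8, -0.8]
opening: 0.0131
```

```bash
python3 - <<'E'
from h import *
inc([.563,.2885,.0255],-np.pi/2)
im,d=manip.get_image("wrist");w=cloud("wrist",d);cv2.imwrite("pics/w14.png",im[:,:,::-1])
im,d=manip.get_image("side");cv2.imwrite("pics/s14.png",cv2.resize(im[120:260,210:410],None,fx=4,fy=4,interpolation=cv2.INTER_CUBIC)[:,:,::-1])
E
```

```text
t 27.15 pos [0.5638 0.2894 0.0342] zdir 4.711 q7 -2.355 F [-0.3 -0.8 -0.8] M [ 0.06 -0.01  0.02] op 0.0131
inc [0.0016, 0.0174, 0.0018] [0.0001, -0.0003, -0.0001] dist 0.008798272771699242
```

View pics/w14.png

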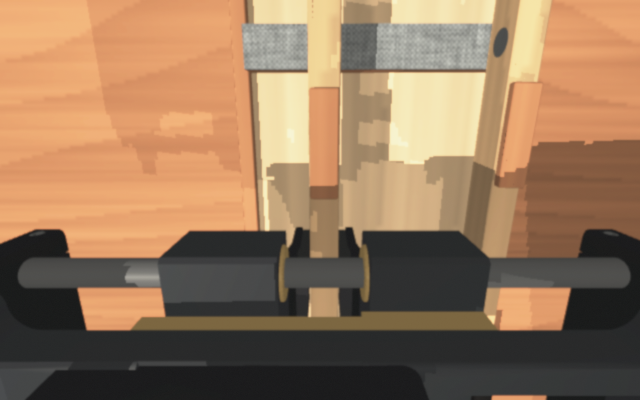

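View pics/s14.png

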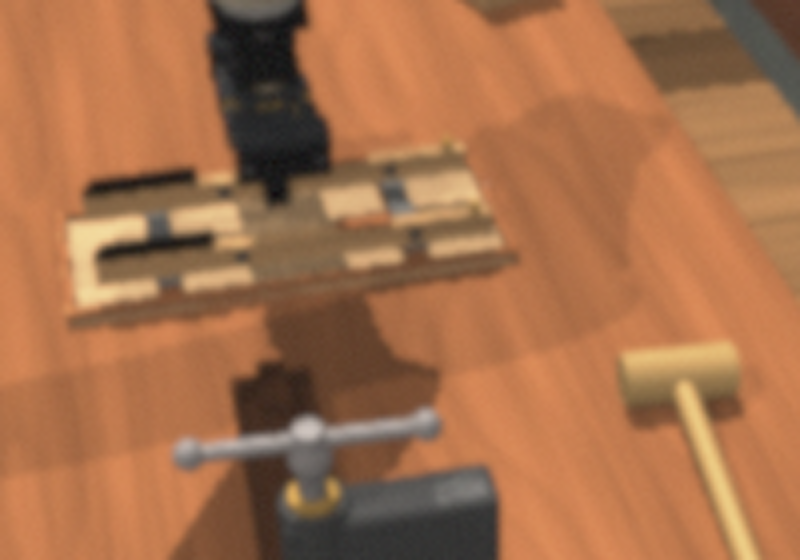

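The side view shows the key level over both rails, sharp up, parallel to the finished key, with both ends inside the tray. Lowering slowly.

send_rows:
  increments:
    - [[0, 0.004, 0, 0, 0, 0, 1], [0, 0.008, 0, 0, 0, 0, 1], [0, 0.011, 0, 0, 0, 0, 1], [0, 0.014, 0, 0, 0, 0, 1], [0, 0.016, 0, 0, 0, 0, 1], [0, 0.017, 0, 0, 0, 0, 1], [0, 0.018, 0, 0, 0, 0, 1], [0, 0.018, 0, 0, 0, 0, 1]]

```text
clock: 28.05
position: [0.5635, 0.2891, 0.0255]
ee_rot: [-1.57, 0.0, 3.14]
wrist_force: [-3.6, -2.4, 7.3]
opening: 0.0126
```

```bash
python3 - <<'E'
from h import *
inc([.563,.2885,.0245],-np.pi/2)
E
```

```text
t 28.05 pos [0.5635 0.2891 0.0255] zdir 4.711 q7 -2.361 F [-3.6 -2.4  7.3] M [-0.52  0.76 -0.01] op 0.0126
inc [0.001, 0.002, 0.0013] [-0.0, -0.0003, -0.0] dist 0.001286583069558743
```

The key is in contact, at 7 N upward with the TCP at the expected height. Releasing to about 30 mm and lifting straight up.

send_rows:
  increments:
    - [[0, -0.001, 0, 0, 0, 0, 0.95], [0, -0.001, 0, 0, 0, 0, 0.8], [0, -0.001, 0, 0, 0, 0, 0.65], [0, -0.001, 0, 0, 0, 0, 0.65], [0, -0.001, 0, 0, 0, 0, 0.65], [0, -0.03, 0, 0, 0, 0, 0.65], [0, -0.08, 0, 0, 0, 0, 0.65], [0, -0.15, 0, 0, 0, 0, 0.65], [0, -0.23, 0, 0, 0, 0, 0.65], [0, -0.32, 0, 0, 0, 0, 0.65], [0, -0.4, 0, 0, 0, 0, 0.65], [0, -0.4, 0, 0, 0, 0, 0.65]]

```text
clock: 29.25
position: [0.5655, 0.2912, 0.2327]
ee_rot: [-1.576, 0.009, 3.14]
wrist_force: [-0.7, 0.1, 0.1]
opening: 0.0305
```

```bash
python3 - <<'E'
from h import *
from meas import line,fitbar
inc([.45,.0,.225],-np.pi/2)
for n in["wrist","side","top"]:
    im,d=manip.get_image(n);w=cloud(n,d)
    line(w,(w[...,2]>.036)&(w[...,2]<.065)&(abs(w[...,1]-.289)<.03)&(w[...,0]>.35)&(w[...,0]<.76),"new "+n)
    line(w,(w[...,2]>.036)&(w[...,2]<.065)&(abs(w[...,1]-.21)<.03)&(w[...,0]>.35)&(w[...,0]<.76),"done "+n)
    if n=="wrist": cv2.imwrite("pics/w15.png",im[:,:,::-1])
    if n=="side": cv2.imwrite("pics/s15.png",cv2.resize(im[120:320,210:410],None,fx=3,fy=3,interpolation=cv2.INTER_CUBIC)[:,:,::-1])
    if n=="top": cv2.imwrite("pics/t15.png",cv2.resize(im[150:310,150:400],None,fx=3.2,fy=3.2,interpolation=cv2.INTER_CUBIC)[:,:,::-1])
fitbar("side")
E
```

```text
t 29.25 pos [0.5655 0.2912 0.2327] zdir 4.711 q7 -2.273 F [-0.7  0.1  0.1] M [ 0.07  0.02 -0.02] op 0.0305
inc [0.2303, 0.0104, 0.5827] [0.0008, -0.0002, -0.0015] dist 0.3133408967176673
new wrist 3140 mid [0.5649 0.2887] mean [0.5978 0.2886] len 0.3191 ang 3.1391
done wrist 2945 mid [0.602  0.2061] mean [0.6247 0.2057] len 0.2494 ang 3.1221
new side 416 mid [0.5631 0.2843] mean [0.5416 0.2844] len 0.3188 ang 3.1366
done side 459 mid [0.5662 0.2017] mean [0.5468 0.2021] len 0.3188 ang 3.1215
new top 356 mid [0.5764 0.2876] mean [0.5675 0.2876] len 0.2988 ang -3.1382
done top 565 mid [0.5693 0.2051] mean [0.565  0.2052] len 0.3162 ang 3.1258
side bar n 457 z 0.19708309051259681 ends mid [ 0.51462885 -0.21303365] len 0.15025807524342444 ang -0.05217383596065014
```

View pics/w15.png

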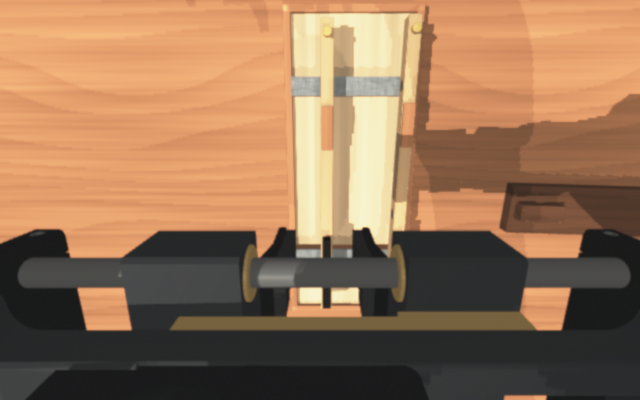

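View pics/s15.png

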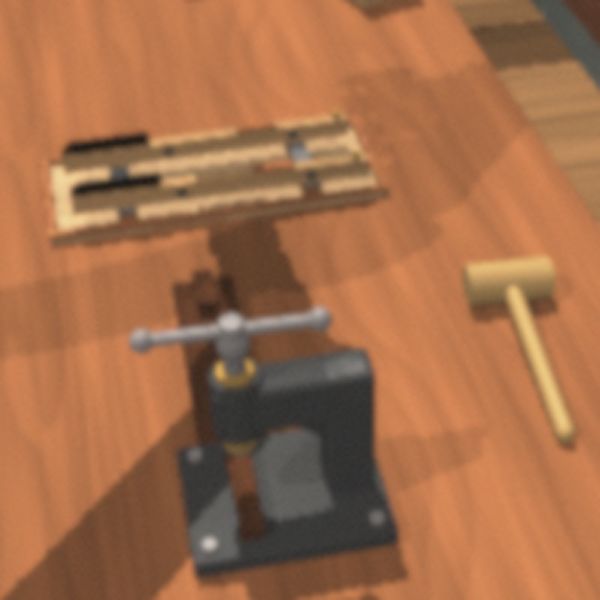

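The key lies on both rails: mid at (0.565, 0.289), centred in x on the tray, about 0.003 rad off its axis, and well clear of the finished key. The handle is still at its stop angle. Handing in.

```bash
python3 -c "
from cell import manip
print(manip.hand_in())"
```

```text
the job is handed in; nothing more can be done
None
```

The press is wound fully up and the key now lies across both rails of the tray. I handed the job in at about 29 s; no verdict is reported.

**Screw:** I turned the T-handle anticlockwise in three strokes, gripping it at the hub, about 9.25 rad in all. At the end the moment rose from about 0.1 to 0.39 N m and stayed there while the bar slipped in the fingers, so it is against the stop. The bar stood about 12–13 mm higher than at the start, and its angle and height were unchanged at the last check.

**Key:** I then lifted it about 4 mm under the raised foot, drew it out lengthwise and turned it in line with the tray. I set it down with about 7 N of contact force.

**Last checks:**

| Check | Wrist camera | Side camera |
|---|---|---|
| Key's middle, x (tray centre about 0.565) | 0.565 m | 0.563 m |
| Key's middle, y (target about 0.289) | 0.289 m | 0.284 m |
| Angle off world x (tray within 0.002 rad of it) | about 0.003 rad | about 0.005 rad |

- **Placement:** The sharp is up, the full 320 mm lies within the tray, and there are roughly 7 cm of clear space to the finished key.
- **Finished key:** It reads the same as at the start, to within about 1 mm.
- **Bystanders:** The arm never went near the mallet, loupe or wippen, and I did not re-measure them at the end.
- **Disagreements:** The side camera put the key 4 mm nearer in y, probably because it sees the key's side face. The top camera, partly blocked by the arm, saw only about 299 mm of the key.

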